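# Tighten the loaded welding clamp to its first click

## Robot

A 6-joint arm with a two-finger parallel gripper is mounted at the origin on the work surface. World frame = base frame: x ahead of the robot, y to its left, z up, the work surface at z = 0. Lengths are in mm, angles in rad, forces in N, time in s.
With the tool pointing down it reaches from about 350 to 875 mm from the base axis. Payload 15.5 kg.
Tool frame: the origin (TCP) lies midway between the tips of the shut fingers; the grasp point (between the pads) lies 19 mm behind it; y points along the fingers, z is the direction in which the jaws open and shut, and the axes are right-handed (so a half turn about y gives the same grasp; the last joint's range is limited). The gripper opens to 85 mm and grips with 20 to 120 N. Pads are 22 mm wide; open, the fingers measure 114 mm over their backs; the gripper's body (76 mm by 85 mm) begins 54 mm behind the grasp point. The pads swing forward as they close: fully open they stand 13 mm farther back than shut.
Start: joints at [1.159, 0.494, 1.345, -0, 1.302, -0.096], TCP at [194.106, 594.095, 231.277] pointing down, gripper open.
Joint ranges: [-2.91, 2.91], [-0.82, 2.16], [0.22, 2.67], [-1.22, 4.37], [0.12, 2.79], [-3.08, 3.08]. Speed limits (rad/s): [1.89, 1.89, 2.57, 3.01, 3.01, 3.01].

## Interface

Orientations are given as a unit quaternion [x, y, z, w].
In Python, from station import bot gives the robot as it stands.
- The arm moves only by the shell command python3 -m jog 'ROWS' [FORCE]. ROWS is JSON, a list of rows, each a list of 5 numbers: the opening in per cent of the stroke, from 0 (shut) to 100 (fully open), then the shift along the world's x, y, z in m, then the turn about the world's z in rad. In form: [[gripper, tx, ty, tz, yaw], ...]. A call has 1 to 8 rows; each row is the pose to reach, as a shift and turn from the pose measured when the call began; what a row does not reach only later rows make up. A row lasts 1/12 s, in which the tool goes at most 41.7 mm and 7.16 degrees, less where a joint would pass 70% of its speed; a pose out of reach is approached as far as the arm can. A call with a gripper value outside its range is refused whole. The fingers move at their own pace and stop on an object; FORCE is the grip in N (left out, the last holds). Time passes only in rows, so rows that repeat a pose let the fingers close. It gives the time, the measured TCP pose, the force and the opening at its end, in the units of the state.
- bot.observe(): the state, without advancing time (a new reading comes with each control period).
- bot.snapshot(name): name is "side" or "top"; returns a dict with "image" (400x640x3 uint8, blue, green, red), "z_map" (400x640 float32, mm along the optical axis (not along the pixel's ray), 0 where there is no reading), "K" (3x3 intrinsics, pixels), "R" (3x3) and "t" (3): a world point X has camera coordinates R X + t. Camera axes: x right, y down, z forward; pixel columns grow to the right and rows downward; lengths in mm; the calibration is good to about 2 mm. A picture is of the moment at which its call begins.
- bot.job_done(): hands the job in, once; it reports no verdict.
The state is a dict: "time_s": time; "q": joint angles; "joint_vel": joint speeds; "effort": joint torques, N m; "eef_pos": TCP position; "orientation": TCP orientation; "ft_force": force on the tool from outside, world axes, zero at the start; "ft_torque": the same for the moment, N m; "grip_width": finger opening in mm.
Only numpy, scipy, OpenCV 4.12 (cv2) and the standard library are available. Lean on these libraries where they do the work, as an engineer would, in place of code of your own. Each camera call takes 0.05 s, during which the arm holds its last target.

## Task

Two screw clamps stand on the welding table; one holds a flanged stainless spool, the other is empty. Tighten the clamp that holds the spool: swing its slip-clutch handle clockwise seen from above until the clutch clicks once, stop at that first click, and let go. Do not click it a second time, do not back the screw off, and leave the handle of the empty clamp where it is.

Things in the scene. Friction and masses are not known exactly. Their poses are not given: they have to be found in the camera images.
- screw (a joint): loaded clamp's vertical screw, rad. 0 = tight against the spool, a dead stop; it grows clockwise seen from above, and starts at -0.80 to -0.35. Turning takes about 0.7 N m (5 N at the grip); it stays where it is left.
- clutch (a joint): clockwise slip of the handle past the screw, rad. 0 while they turn together; once tight it clicks every 0.52 (30 deg): it resists with up to about 1.1 N m (9 N at the grip) near 0.13, eases to the crest at 0.26, then it snaps on by itself to rest in the notch at 0.52 (let go before the crest, it springs back); second crest at 0.79. On the hub's top the screw's brass pointer lies along the handle before the click and lags it by 30 deg (one black mark) after it.
- handle_grip (a point): loaded clamp: middle of the handle's black rubber grip (24 mm diameter, 75 long, level), 144 mm above the table, 130 from the screw axis; x points outward along the handle, z up. Aluminium hub 60 wide, top at 158. Grey arm 45 wide, top at 118, over a dark 150 x 170 base. Under the screw sits a steel spool with 120 and 100 mm flanges.
- spare_grip (a point): the same point on the handle of the empty clamp, which is alike but has nothing between its screw and its base plate. To be left alone.

How it is judged:
By the outcome, as a careful person would: the job done as asked, in the order asked, and still so for the second after the job is handed in, with the robot touching nothing.
It also fails if it takes over 38 s, if anything falls off the work surface, if the arm or the gripper's body presses on something with over 40 N, if the wrist force passes 120 N, or if a joint passes its speed limit or range.

## Working session

There is one attempt and no reset: what is moved stays moved. The work goes in short steps, Python scripts to look and compute and a shell command to move; the robot and the scene stay as the last step left them, time stands still between calls to the robot, and variables do not carry over. Pictures are saved under pics/ and viewed, and the job is handed in when it is done.

```bash
mkdir -p pics; ls
python3 - <<'E'
from station import bot
import cv2,numpy as np
s=bot.observe(); print({k:np.round(v,3).tolist() for k,v in s.items()})
for n in("top","side"):
    d=bot.snapshot(n); cv2.imwrite(f"pics/{n}0.png",d["image"]); np.savez(f"{n}0.npz",**d)
    print(n,d["K"].tolist(),np.round(d["R"],3).tolist(),np.round(d["t"],1).tolist())
E
```

```text
pics
{'time_s': 0.0, 'q': [1.159, 0.494, 1.346, -0.0, 1.303, -0.095], 'joint_vel': [0.001, 0.001, 0.002, -0.0, 0.0, 0.0], 'effort': [-0.003, -88.215, -38.388, -0.0, 0.01, -0.0], 'eef_pos': [193.969, 593.749, 230.695], 'orientation': [0.699, -0.111, 0.111, -0.698], 'ft_force': [-0.161, 0.125, -0.519], 'ft_torque': [-0.005, -0.048, -0.05], 'grip_width': 85.42}
top [[506.5485239601116, 0.0, 317.4302483384128], [0.0, 506.5485239601116, 198.79550958940573], [0.0, 0.0, 1.0]] [[0.003, -1.0, -0.018], [-0.989, 0.0, -0.148], [0.148, 0.018, -0.989]] [58.8, 570.8, 1030.6]
side [[475.1247502867663, 0.0, 318.2796009422636], [0.0, 475.1247502867663, 202.26255129694704], [0.0, 0.0, 1.0]] [[-0.98, -0.197, 0.019], [-0.153, 0.691, -0.707], [0.127, -0.696, -0.707]] [548.5, 158.2, 977.3]
```

View pics/top0.png

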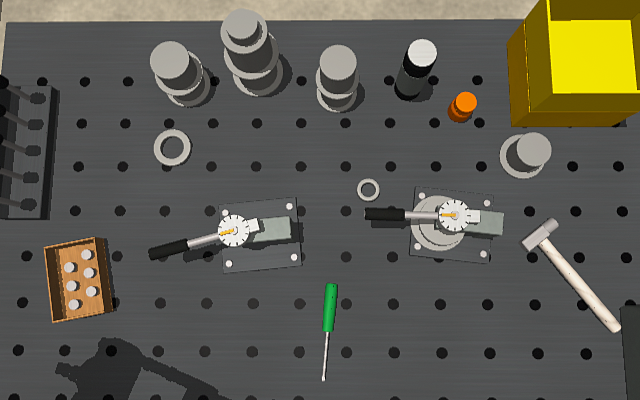

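View pics/side0.png

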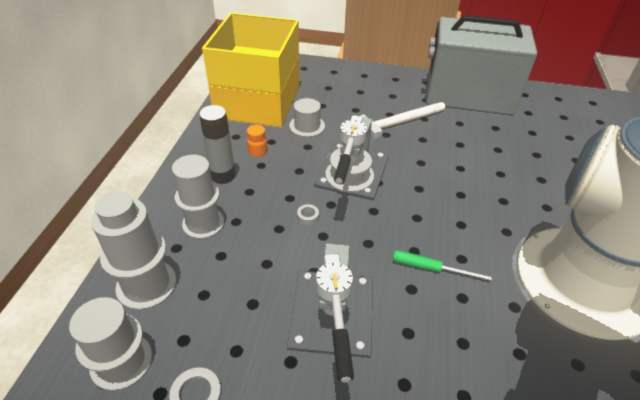

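The top view shows the loaded clamp on the right: hub at about (453,215), black grip at about (385,214), spool flange visible. The empty clamp is on the left, with its hub at (233,231) and grip at (168,250). In the side view, the loaded hub is at (354,128) and its grip at (343,168). Next I'll measure the heights from both views.

```bash
cat > h.py <<'E'
import numpy as np,cv2
def ray(d,u,v):
    K,R,t=d["K"],d["R"],d["t"]
    c=-R.T@t; w=R.T@np.linalg.inv(K)@np.array([u,v,1.]); return c,w/np.linalg.norm(w)
def onz(d,u,v,z):
    c,w=ray(d,u,v); return c+w*(z-c[2])/w[2]
def tri(d1,p1,d2,p2):
    P=[d["K"]@np.c_[d["R"],d["t"]] for d in(d1,d2)]
    X=cv2.triangulatePoints(P[0],P[1],np.array(p1,float).reshape(2,1),np.array(p2,float).reshape(2,1)).ravel(); return X[:3]/X[3]
def blob(d,box,f):
    x0,y0,x1,y1=box; im=d["image"][y0:y1,x0:x1].astype(int); m=f(im).astype(np.uint8)
    n,l,s,c=cv2.connectedComponentsWithStats(m)
    i=1+np.argmax(s[1:,4]); ys,xs=np.where(l==i)
    r=cv2.minAreaRect(np.c_[xs,ys].astype(np.float32))
    return (c[i]+[x0,y0]).round(1),s[i,4],(np.array(r[0])+[x0,y0]).round(1),np.round(r[1],1)
black=lambda im: im.max(2)<40
white=lambda im: (im.min(2)>215)
brass=lambda im: (im[...,2]-im[...,0]>70)
E
python3 - <<'E'
from h import *
from scipy.spatial.transform import Rotation as Ro
T=dict(np.load("top0.npz"));S=dict(np.load("side0.npz"))
for nm,d,bx in(("T",T,dict(g=(355,195,415,232),h=(425,190,480,240))),("S",S,dict(g=(325,145,362,190),h=(330,110,380,150)))):
    x0,y0,x1,y1=bx["g"]; 
    print(nm,"grip",blob(d,bx["g"],black)); print("hub",blob(d,bx["h"],white)); print("brass",blob(d,bx["h"],brass))
    a=(min(bx["g"][0],bx["h"][0])-10,min(bx["g"][1],bx["h"][1])-10,max(bx["g"][2],bx["h"][2])+10,max(bx["g"][3],bx["h"][3])+10)
    c=d["image"][a[1]:a[3],a[0]:a[2]]; cv2.imwrite(f"pics/crop{nm}.png",cv2.resize(c,None,fx=5,fy=5,interpolation=cv2.INTER_NEAREST)); print(a)
print(Ro.from_quat([0.699,-.111,.111,-.698]).as_matrix().round(3))
E
```

```text
T grip (array([384.5, 213.9]), np.int32(496), array([384.5, 213. ]), array([14., 39.]))
hub (array([457.2, 215.5]), np.int32(567), array([458.4, 213.5]), array([30.4, 38.9]))
brass (array([448.9, 214.4]), np.int32(52), array([448.5, 214.5]), array([ 3., 13.]))
(345, 180, 490, 250)Traceback (most recent call last):
  File "<stdin>", line 6, in <module>
  File "h.py", line 13, in blob
    i=1+np.argmax(s[1:,4]); ys,xs=np.where(l==i)
        ~~~~~~~~~^^^^^^^^^
    return _wrapfunc(a, 'argmax', axis=axis, out=out, **kwds)
    return bound(*args, **kwds)
ValueError: attempt to get argmax of an empty sequence
```

Run:
```python
from h import *
from scipy.spatial.transform import Rotation as Ro
T=dict(np.load("top0.npz"));S=dict(np.load("side0.npz"))
print(S["image"][160:180:4,343], S["image"][168,330:356:3].tolist())
c=S["image"][105:195,310:400]; cv2.imwrite("pics/cropS.png",cv2.resize(c,None,fx=6,fy=6,interpolation=cv2.INTER_NEAREST))
print(Ro.from_quat([0.699,-.111,.111,-.698]).as_matrix().round(3))
```

```text
[[66 69 70]
 [67 70 71]
 [66 69 69]
 [65 67 68]
 [61 65 65]] [[184, 194, 196], [112, 118, 119], [158, 167, 168], [64, 68, 68], [67, 70, 70], [63, 67, 67], [82, 87, 87], [148, 156, 157], [205, 215, 216]]
[[ 0.951 -0.     0.31 ]
 [-0.31  -0.001  0.951]
 [ 0.    -1.    -0.001]]
```

View pics/cropS.png

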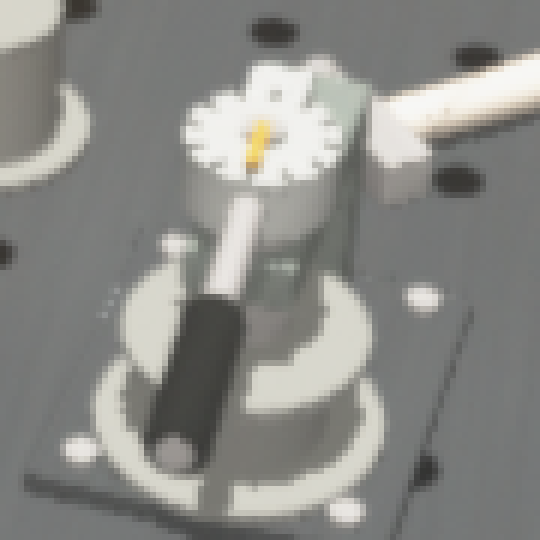

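View pics/cropT.png

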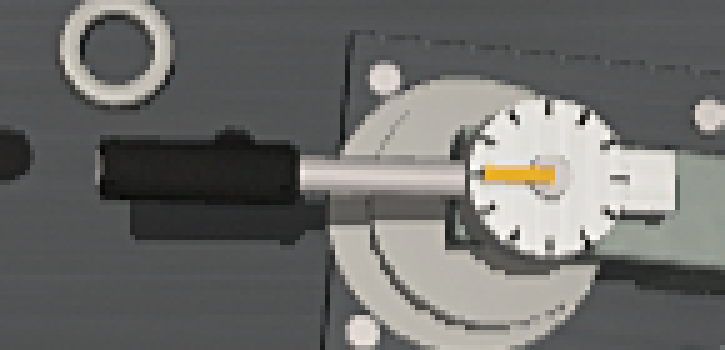

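Run:
```python
from h import *
T=dict(np.load("top0.npz"));S=dict(np.load("side0.npz"))
# side grip by blob with looser mask
print(blob(S,(330,148,355,188),lambda im:(im.max(2)<76)))
h=tri(T,(454.6,215.2),S,(353.7,127.8)); g=tri(T,(384.8,214.1),S,(343.2,168)); print("hub",h,"grip",g)
hz=onz(T,454.6,215.2,158); gz=onz(T,384.8,214.1,144)
print(hz,gz,onz(S,353.7,127.8,158),onz(S,343.2,168,144))
for a,b in((h,g),(hz,gz)):
    v=b-a; print(np.hypot(*v[:2]),np.arctan2(v[1],v[0]))
p=onz(T,345+487/5,180+175/5,159)-hz; print("pointer",np.arctan2(p[1],p[0]))
for (u,v,n) in((454,215,T),(385,214,T),(343,168,S),(353,125,S)):
    z=n["z_map"][v,u]; c,w=ray(n,u,v); f=n["R"][2]; print(c+w*z/(f@w))
```

```text
(array([342.7, 167.1]), np.int32(231), array([342.1, 167.9]), array([10.2, 26.9]))
hub [ 522.155532   -200.50140828  153.52112084] grip [524.97428705 -70.81689124 142.81791161]
[ 522.46036447 -199.39062651  158.        ] [526.13034531 -70.68832173 144.        ] [ 520.62648657 -194.19258009  158.        ] [523.33559122 -69.26353626 144.        ]
129.71514692219566 1.5490642700725519
128.75461938922655 1.5422887827799125
pointer 1.5600692995744065
[ 521.83750166 -196.14710055  166.50593227]
[524.70037068 -69.50244261 157.58878154]
[522.53175172 -58.59711055 153.16778566]
[ 522.96479931 -196.55143448  163.61415463]
```

```bash
python3 -m jog '[[100,0.331,-0.664,0,-1.28],[100,0.331,-0.664,0,-1.28],[100,0.331,-0.664,0,-1.28],[100,0.331,-0.664,0,-1.28],[100,0.331,-0.664,0,-1.28],[100,0.331,-0.664,0,-1.28],[100,0.331,-0.664,0,-1.28],[100,0.331,-0.664,0,-1.28]]' 30
```

```text
time_s: 0.77
eef_pos: [342.9, 293.8, 231.0]
orientation: [0.559, -0.434, 0.434, -0.558]
ft_force: [1.2, 0.1, 0.7]
grip_width: 85.3
```

```bash
python3 -m jog '[[100,0.182,-0.364,0,-0.275],[100,0.182,-0.364,0,-0.275],[100,0.182,-0.364,0,-0.275],[100,0.182,-0.364,0,-0.275],[100,0.182,-0.364,0,-0.275],[100,0.182,-0.364,0,-0.275],[100,0.182,-0.364,0,-0.275],[100,0.182,-0.364,0,-0.275]]'; python3 -m jog '[[100,0.05,-0.08,0,0],[100,0.05,-0.08,0,0],[100,0.05,-0.08,0,0],[100,0.05,-0.08,0,0]]'
```

```text
time_s: 1.43
eef_pos: [491.7, -4.8, 230.9]
orientation: [-0.494, 0.507, -0.506, 0.493]
ft_force: [1.6, 0.6, -0.7]
grip_width: 85.5
time_s: 1.77
eef_pos: [543.1, -87.9, 230.4]
orientation: [-0.493, 0.507, -0.507, 0.492]
ft_force: [0.3, -0.7, -0.2]
grip_width: 85.7
```

```bash
python3 -m jog '[[100,-0.0176,0.0174,0,0],[100,-0.0176,0.0174,-0.02,0],[100,-0.0176,0.0174,-0.05,0],[100,-0.0176,0.0174,-0.08,0],[100,-0.0176,0.0174,-0.105,0],[100,-0.0176,0.0174,-0.105,0]]'
python3 - <<'E'
from station import bot
import cv2
d=bot.snapshot("side"); cv2.imwrite("pics/s1.png",cv2.resize(d["image"][60:240,240:480],None,fx=3,fy=3))
d=bot.snapshot("top"); cv2.imwrite("pics/t1.png",cv2.resize(d["image"][140:290,320:520],None,fx=4,fy=4))
E
```

```text
time_s: 2.27
eef_pos: [522.5, -69.2, 121.6]
orientation: [-0.494, 0.509, -0.505, 0.491]
ft_force: [-1.9, 0.2, 0.1]
grip_width: 85.6
```

View pics/s1.png

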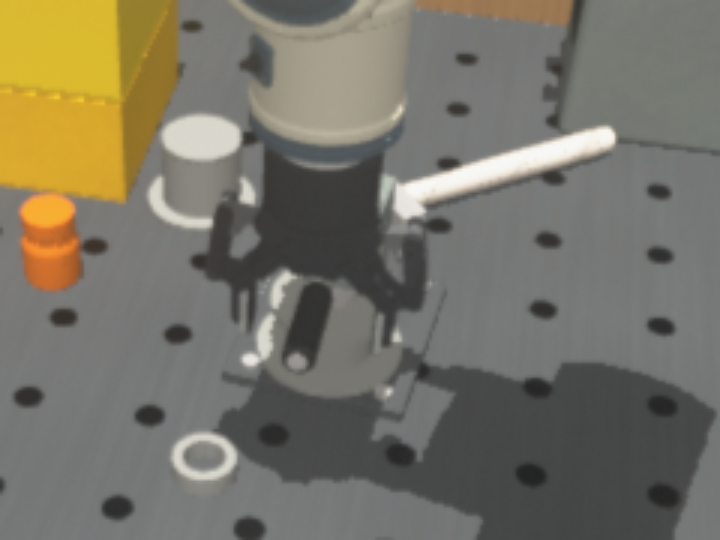

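View pics/t1.png

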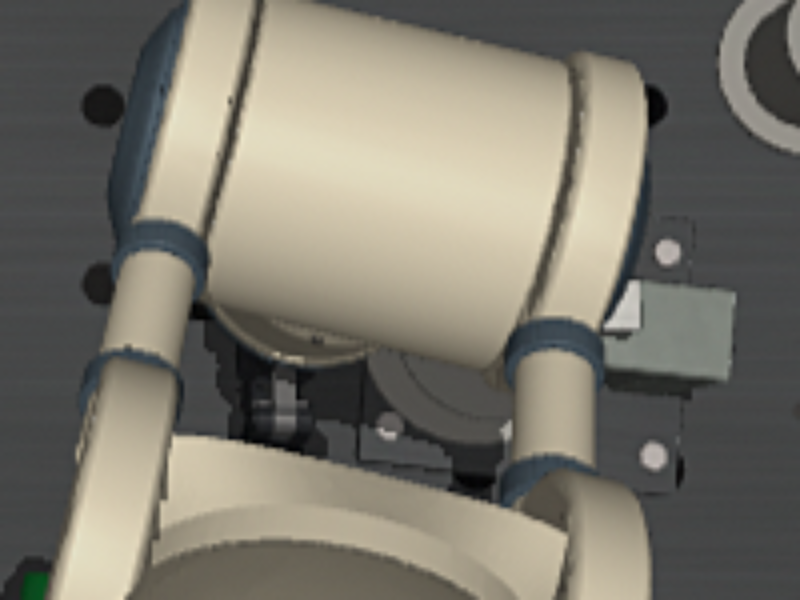

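The grip (side crop about (310,325)) stands between the open fingers, slightly off centre. I'll shift about 8 mm to +x so that closing nudges the handle clockwise, never backwards, and then grip.

```bash
python3 -m jog '[[100,0.0085,-0.001,0.003,0],[60,0.0085,-0.001,0.003,0],[20,0.0085,-0.001,0.003,0],[15,0.0085,-0.001,0.003,0],[15,0.0085,-0.001,0.003,0],[15,0.0085,-0.001,0.003,0],[15,0.0085,-0.001,0.003,0],[15,0.0085,-0.001,0.003,0]]' 30
```

```text
time_s: 3.03
eef_pos: [532.5, -70.7, 128.6]
orientation: [-0.494, 0.508, -0.506, 0.492]
ft_force: [-5.4, 1.3, 7.9]
grip_width: 23.3
```

```bash
cat >> h.py <<'E'
C=np.array([522,-199.5])
def plan(bot,dphis,r=129.3,yawfix=True):
    from scipy.spatial.transform import Rotation as Ro
    s=bot.observe(); p=np.array(s["eef_pos"]); v=p[:2]-C; ph=np.arctan2(v[1],v[0])
    z=Ro.from_quat(s["orientation"]).as_matrix()[:,2]; za=np.arctan2(z[1],z[0])
    f=np.array(s["ft_force"]); er=v/np.linalg.norm(v); ecw=np.array([er[1],-er[0]])
    print(f"t {s['time_s']:.2f} phi {ph:.3f} r {np.linalg.norm(v):.1f} z {p[2]:.1f} handle-from-yaw {za+np.pi/2:.3f} Frad {f[:2]@er:.1f} Fcw {f[:2]@ecw:.1f} Fz {f[2]:.1f} Tz {s['ft_torque'][2]:.2f} w {s['grip_width']:.1f} q6 {s['q'][5]:.2f}")
    for d in dphis:
        a=ph-d; t=C+r*np.array([np.cos(a),np.sin(a)]); print(d,((t-p[:2])/1000).round(4), round(a-np.pi/2-za,3))
E
python3 - <<'E'
from h import *; from station import bot
plan(bot,[.06,.12,.18,.25])
E
```

```text
t 3.03 phi 1.489 r 129.2 z 128.6 handle-from-yaw 1.542 Frad 0.9 Fcw -5.5 Fz 7.9 Tz -0.38 w 23.3 q6 -0.21
0.06 [ 0.0077 -0.0008] -0.113
0.12 [ 0.0154 -0.0021] -0.173
0.18 [ 0.0229 -0.0039] -0.233
0.25 [ 0.0316 -0.0065] -0.303
```

```bash
python3 -m jog '[[15,0.004,-0.0004,-0.002,-0.05],[15,0.0077,-0.0008,-0.002,-0.1],[15,0.0115,-0.0015,-0.002,-0.14],[15,0.0154,-0.0021,-0.002,-0.173],[15,0.0229,-0.0039,-0.002,-0.233],[15,0.0316,-0.0065,-0.002,-0.303],[15,0.0316,-0.0065,-0.002,-0.303]]'
python3 - <<'E'
from h import *; from station import bot
plan(bot,[.04,.08,.12,.16])
E
```

```text
time_s: 3.62
eef_pos: [565.9, -78.1, 127.7]
orientation: [-0.409, 0.577, -0.576, 0.409]
ft_force: [-4.0, -1.2, 15.8]
grip_width: 23.2
t 3.62 phi 1.224 r 129.1 z 127.7 handle-from-yaw 1.234 Frad -2.5 Fcw -3.4 Fz 15.8 Tz -0.07 w 23.2 q6 0.09
0.04 [ 0.0049 -0.0017] -0.05
0.08 [ 0.0096 -0.0037] -0.09
0.12 [ 0.0143 -0.0059] -0.13
0.16 [ 0.0189 -0.0084] -0.17
```

```bash
python3 -m jog '[[15,0.0049,-0.0017,0.002,-0.05],[15,0.0096,-0.0037,0.003,-0.09],[15,0.0096,-0.0037,0.003,-0.09]]'
python3 - <<'E'
from h import *; from station import bot
plan(bot,[.03,.06,.08])
E
```

```text
time_s: 3.87
eef_pos: [574.7, -81.8, 129.7]
orientation: [-0.383, 0.596, -0.594, 0.381]
ft_force: [-2.3, 1.3, -14.1]
grip_width: 22.4
t 3.87 phi 1.150 r 129.0 z 129.7 handle-from-yaw 1.142 Frad 0.3 Fcw -2.6 Fz -14.1 Tz 0.04 w 22.4 q6 0.18
0.03 [ 0.0036 -0.0014] -0.022
0.06 [ 0.0071 -0.0031] -0.052
0.08 [ 0.0094 -0.0043] -0.072
```

```bash
python3 -m jog '[[15,0.0036,-0.0014,-0.001,-0.022],[15,0.0071,-0.0031,-0.001,-0.052],[15,0.0094,-0.0043,-0.001,-0.072]]'
python3 - <<'E'
from h import *; from station import bot
plan(bot,[.03,.06,.08])
E
```

```text
time_s: 4.12
eef_pos: [583.5, -86.1, 128.7]
orientation: [-0.361, 0.61, -0.607, 0.359]
ft_force: [-6.6, 0.8, 2.5]
grip_width: 22.7
t 4.12 phi 1.074 r 129.1 z 128.7 handle-from-yaw 1.069 Frad -2.5 Fcw -6.2 Fz 2.5 Tz -0.03 w 22.7 q6 0.25
0.03 [ 0.0035 -0.0017] -0.025
0.06 [ 0.0068 -0.0037] -0.055
0.08 [ 0.009  -0.0051] -0.075
```

```bash
python3 -m jog '[[15,0.0035,-0.0017,0,-0.025],[15,0.0068,-0.0037,0,-0.055],[15,0.009,-0.0051,0,-0.075]]'
python3 - <<'E'
from h import *; from station import bot
plan(bot,[.03,.06,.08])
E
```

```text
time_s: 4.37
eef_pos: [591.8, -91.0, 128.7]
orientation: [-0.339, 0.623, -0.62, 0.336]
ft_force: [-7.4, 2.2, 1.6]
grip_width: 22.9
t 4.37 phi 0.999 r 129.0 z 128.7 handle-from-yaw 0.994 Frad -2.2 Fcw -7.4 Fz 1.6 Tz -0.15 w 22.9 q6 0.32
0.03 [ 0.0034 -0.0019] -0.025
0.06 [ 0.0065 -0.0042] -0.055
0.08 [ 0.0086 -0.0057] -0.075
```

```bash
python3 -m jog '[[15,0.0034,-0.0019,0,-0.025],[15,0.0055,-0.0035,0,-0.045],[15,0.0055,-0.0035,0,-0.045]]'
python3 - <<'E'
from h import *; from station import bot
plan(bot,[.025,.05])
d=bot.snapshot("side"); cv2.imwrite("pics/s2.png",cv2.resize(d["image"][80:200,290:450],None,fx=5,fy=5))
E
```

```text
time_s: 4.62
eef_pos: [596.9, -94.5, 128.8]
orientation: [-0.325, 0.631, -0.627, 0.321]
ft_force: [-5.5, 2.3, 1.4]
grip_width: 23.3
t 4.62 phi 0.951 r 129.0 z 128.8 handle-from-yaw 0.949 Frad -1.3 Fcw -5.8 Fz 1.4 Tz -0.28 w 23.3 q6 0.36
0.025 [ 0.0028 -0.0016] -0.022
0.05 [ 0.0054 -0.0036] -0.047
```

View pics/s2.png

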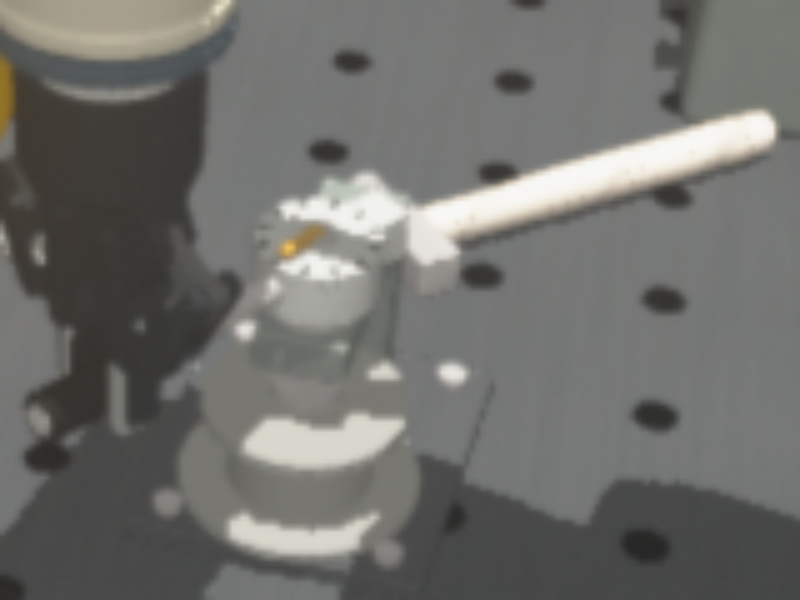

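The side view now shows the dial clear of the gripper, with the pointer from about (322,230) to (288,248) in the crop. I'll measure the pointer angle against the handle angle directly.

```bash
cat >> h.py <<'E'
def pointer(bot,save=None):
    d=bot.snapshot("side")
    if save: cv2.imwrite(save,cv2.resize(d["image"][80:200,290:450],None,fx=5,fy=5))
    x0,y0,x1,y1=330,108,380,145
    im=d["image"][y0:y1,x0:x1].astype(int); m=(im[...,2]-im[...,0]>45)
    ys,xs=np.where(m); P=np.array([onz(d,x+x0,y+y0,159)[:2] for x,y in zip(xs,ys)])
    c=P.mean(0); w,V=np.linalg.eigh(np.cov(P.T)); a=V[:,1]
    hub=onz(d,353.7,127.8,159)[:2]
    if a@(c-hub)<0:a=-a
    print("pointer n",len(P),"axis ang",round(float(np.arctan2(a[1],a[0])),3),"len",(4*np.sqrt(w[1])).round(1),"from hub",round(float(np.arctan2(*(c-hub)[::-1])),3))
E
python3 - <<'E'
from h import *; from station import bot
pointer(bot)
class F: 
    def snapshot(s,n): return dict(np.load("side0.npz"))
pointer(F())
E
```

```text
pointer n 25 axis ang 1.082 len 32.4 from hub 0.27
pointer n 26 axis ang 1.593 len 32.9 from hub 0.988
```

```bash
python3 -m jog '[[15,0.0028,-0.0016,0,-0.022],[15,0.0054,-0.0036,0,-0.047],[15,0.0054,-0.0036,0,-0.047]]'
python3 - <<'E'
from h import *; from station import bot
plan(bot,[.025,.05])
pointer(bot)
E
```

```text
time_s: 4.97
eef_pos: [601.6, -98.0, 128.8]
orientation: [-0.31, 0.639, -0.634, 0.306]
ft_force: [-5.8, 0.6, 1.5]
grip_width: 22.9
t 4.97 phi 0.906 r 129.0 z 128.8 handle-from-yaw 0.903 Frad -3.1 Fcw -5.0 Fz 1.5 Tz -0.27 w 22.9 q6 0.41
0.025 [ 0.0027 -0.0018] -0.022
0.05 [ 0.0052 -0.0038] -0.047
pointer n 28 axis ang 1.005 len 30.3 from hub 0.218
```

```bash
python3 -m jog '[[15,0.0027,-0.0018,0,-0.022],[15,0.0052,-0.0038,0,-0.047],[15,0.0052,-0.0038,0,-0.047]]'
python3 - <<'E'
from h import *; from station import bot
plan(bot,[.025,.05])
pointer(bot)
E
```

```text
time_s: 5.27
eef_pos: [605.9, -101.6, 128.7]
orientation: [-0.296, 0.646, -0.64, 0.291]
ft_force: [-5.9, 1.0, 1.9]
grip_width: 23.0
t 5.27 phi 0.862 r 128.9 z 128.7 handle-from-yaw 0.856 Frad -3.1 Fcw -5.2 Fz 1.9 Tz -0.20 w 23.0 q6 0.45
0.025 [ 0.0027 -0.0018] -0.019
0.05 [ 0.0051 -0.004 ] -0.044
pointer n 30 axis ang 0.994 len 29.9 from hub 0.2
```

```bash
python3 -m jog '[[15,0.0027,-0.0018,0,-0.019],[15,0.0051,-0.004,0,-0.044],[15,0.0051,-0.004,0,-0.044]]'
python3 - <<'E'
from h import *; from station import bot
plan(bot,[.025,.05])
pointer(bot)
E
```

```text
time_s: 5.57
eef_pos: [610.0, -105.4, 128.6]
orientation: [-0.282, 0.653, -0.646, 0.277]
ft_force: [-6.4, 1.9, 2.9]
grip_width: 22.7
t 5.57 phi 0.819 r 128.8 z 128.6 handle-from-yaw 0.813 Frad -3.0 Fcw -6.0 Fz 2.9 Tz -0.12 w 22.7 q6 0.49
0.025 [ 0.0026 -0.0019] -0.019
0.05 [ 0.0049 -0.0042] -0.044
pointer n 30 axis ang 1.035 len 29.6 from hub 0.176
```

```bash
python3 -m jog '[[15,0.0026,-0.0019,0,-0.019],[15,0.0049,-0.0042,0,-0.044],[15,0.0049,-0.0042,0,-0.044]]'
python3 - <<'E'
from h import *; from station import bot
plan(bot,[.025,.05])
pointer(bot,"pics/s3.png")
E
```

```text
time_s: 5.87
eef_pos: [614.0, -109.4, 128.6]
orientation: [-0.269, 0.659, -0.652, 0.262]
ft_force: [-8.0, 2.0, 3.4]
grip_width: 23.0
t 5.87 phi 0.775 r 128.8 z 128.6 handle-from-yaw 0.770 Frad -4.4 Fcw -7.0 Fz 3.4 Tz -0.17 w 23.0 q6 0.53
0.025 [ 0.0026 -0.002 ] -0.019
0.05 [ 0.0048 -0.0044] -0.044
pointer n 32 axis ang 1.062 len 30.8 from hub 0.111
```

View pics/s3.png

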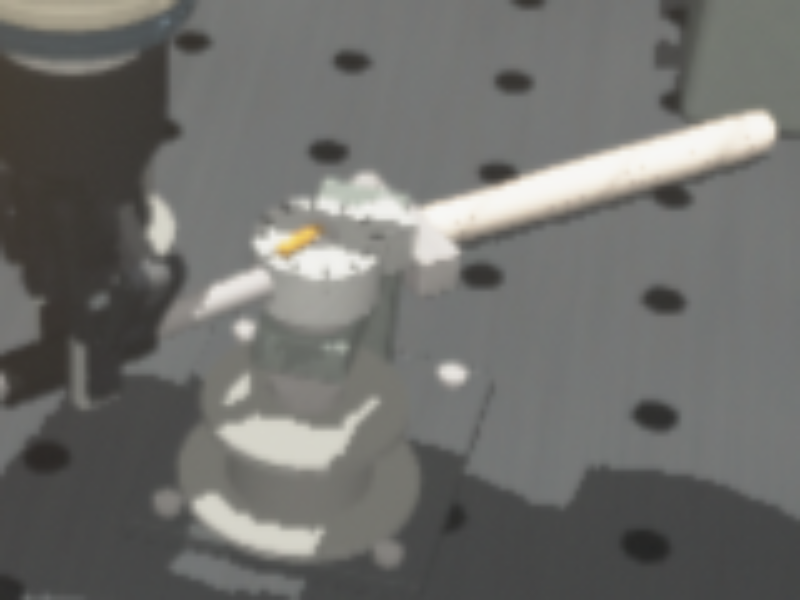

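Run:
```python
from h import *
d=dict(np.load("side0.npz"))
g=lambda x,y,z:onz(d,290+(x+.5)/5-.5,80+(y+.5)/5-.5,z)[:2]
def ang(a,b): v=b-a; return np.arctan2(v[1],v[0])
print("pointer now",ang(g(318,231,159),g(281,250,159)),"s2",ang(g(322,230,159),g(288,248,159)))
print("rod",ang(g(265,285,144),g(190,317,144)))
# hub centre on dial, from side, initial crop ellipse
print(onz(d,353.7,127.8,159), g(318,231,159), g(322,230,159))
# predicted image directions for angles
K,R,t=d["K"],d["R"],d["t"]
def pr(X): c=K@(R@X+t); return c[:2]/c[2]
c=np.array([520.6,-195.2,159.])
for a in(1.547,1.2,1.1,1.0,.9,.8,.7):
    v=pr(c+28*np.array([np.cos(a),np.sin(a),0]))-pr(c); print(a,(v*5).round(1))
```

```text
pointer now 0.9045206693938167 s2 0.9182384638024591
rod 0.8138420156438225
[ 520.49636832 -192.81660339  159.        ] [ 522.70005263 -200.05767208] [ 521.04892937 -201.21432686]
1.547 [-10.7  36.7]
1.2 [-31.3  31.3]
1.1 [-36.6  29. ]
1.0 [-41.5  26.4]
0.9 [-46.   23.5]
0.8 [-50.   20.4]
0.7 [-53.5  17.2]
```

```bash
python3 -m jog '[[15,0.0026,-0.002,0,-0.019],[15,0.0048,-0.0044,0,-0.044],[15,0.0048,-0.0044,0,-0.044]]'
python3 - <<'E'
from h import *; from station import bot
plan(bot,[.025,.05])
pointer(bot)
E
```

```text
time_s: 6.17
eef_pos: [617.9, -113.6, 128.6]
orientation: [-0.255, 0.665, -0.657, 0.248]
ft_force: [-6.0, 0.3, 3.4]
grip_width: 23.1
t 6.17 phi 0.730 r 128.7 z 128.6 handle-from-yaw 0.726 Frad -4.3 Fcw -4.2 Fz 3.4 Tz -0.30 w 23.1 q6 0.56
0.025 [ 0.0026 -0.0021] -0.021
0.05 [ 0.0046 -0.0045] -0.046
pointer n 33 axis ang 1.013 len 33.0 from hub 0.071
```

```bash
python3 -m jog '[[15,0.0026,-0.0021,0,-0.021],[15,0.0026,-0.0021,0,-0.021]]'
python3 - <<'E'
from h import *; from station import bot
plan(bot,[.025,.05])
pointer(bot,"pics/s4.png")
E
```

```text
time_s: 6.38
eef_pos: [619.7, -115.7, 128.7]
orientation: [-0.248, 0.668, -0.659, 0.241]
ft_force: [-6.7, 0.6, 2.5]
grip_width: 22.7
t 6.38 phi 0.709 r 128.7 z 128.7 handle-from-yaw 0.706 Frad -4.7 Fcw -4.8 Fz 2.5 Tz -0.37 w 22.7 q6 0.58
0.025 [ 0.0025 -0.0021] -0.022
0.05 [ 0.0045 -0.0046] -0.047
pointer n 34 axis ang 1.052 len 35.3 from hub -0.003
```

View pics/s4.png

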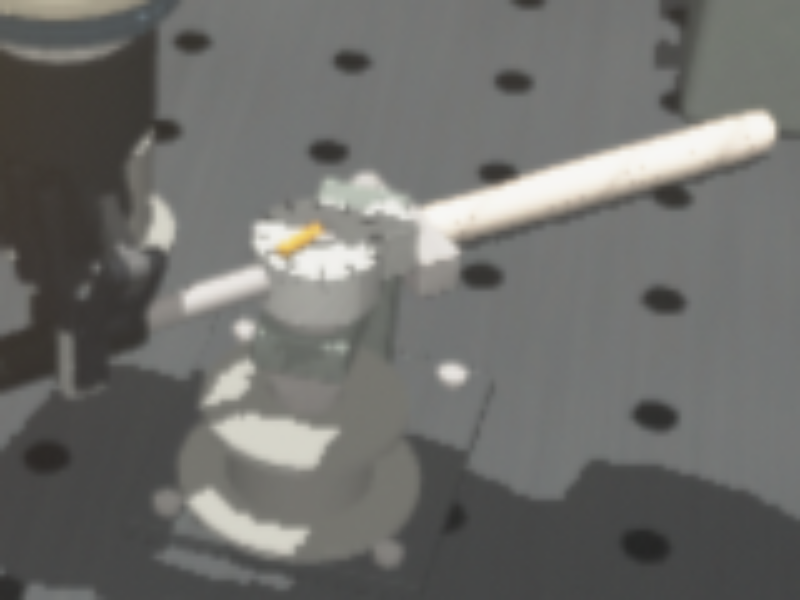

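```bash
python3 -m jog '[[15,0.0025,-0.0021,0,-0.022],[15,0.0045,-0.0046,0,-0.047],[15,0.0045,-0.0046,0,-0.047]]'
python3 - <<'E'
from h import *; from station import bot
plan(bot,[.025,.05])
pointer(bot)
E
```

```text
time_s: 6.68
eef_pos: [623.7, -120.8, 128.7]
orientation: [-0.233, 0.673, -0.665, 0.225]
ft_force: [-4.9, -2.2, 1.1]
grip_width: 22.9
t 6.68 phi 0.658 r 128.6 z 128.7 handle-from-yaw 0.659 Frad -5.2 Fcw -1.3 Fz 1.1 Tz -0.47 w 22.9 q6 0.62
0.025 [ 0.0025 -0.0022] -0.026
0.05 [ 0.0044 -0.0048] -0.051
pointer n 34 axis ang 1.062 len 36.4 from hub 0.073
```

```bash
python3 -m jog '[[15,0.0023,-0.0024,0,-0.026],[15,0.004,-0.005,0,-0.051],[15,0.004,-0.005,0,-0.051]]'
python3 - <<'E'
from h import *; from station import bot
plan(bot,[.025,.05,.08,.1],r=128.4)
pointer(bot)
E
```

```text
time_s: 6.98
eef_pos: [627.9, -126.6, 128.8]
orientation: [-0.215, 0.679, -0.671, 0.208]
ft_force: [-4.8, -4.0, -0.8]
grip_width: 22.9
t 6.98 phi 0.603 r 128.5 z 128.8 handle-from-yaw 0.607 Frad -6.2 Fcw 0.6 Fz -0.8 Tz -0.66 w 22.9 q6 0.67
0.025 [ 0.0017 -0.0027] -0.029
0.05 [ 0.0034 -0.0055] -0.054
0.08 [ 0.0054 -0.0088] -0.084
0.1 [ 0.0066 -0.011 ] -0.104
pointer n 31 axis ang 0.993 len 34.1 from hub 0.199
```

```bash
python3 -m jog '[[15,0.0017,-0.0027,0,-0.029],[15,0.0034,-0.0055,0,-0.054],[15,0.005,-0.0088,0,-0.084],[15,0.005,-0.0088,0,-0.084]]'
python3 - <<'E'
from h import *; from station import bot
plan(bot,[.025,.05,.08,.1],r=128)
pointer(bot,"pics/s5.png")
E
```

```text
time_s: 7.37
eef_pos: [633.5, -136.0, 128.9]
orientation: [-0.186, 0.687, -0.679, 0.179]
ft_force: [1.5, -0.4, -0.8]
grip_width: 23.2
t 7.37 phi 0.518 r 128.3 z 128.9 handle-from-yaw 0.522 Frad 1.1 Fcw 1.1 Fz -0.8 Tz -0.67 w 23.2 q6 0.74
0.025 [ 0.0012 -0.003 ] -0.029
0.05 [ 0.0027 -0.0058] -0.054
0.08 [ 0.0044 -0.0093] -0.084
0.1 [ 0.0055 -0.0116] -0.104
pointer n 31 axis ang 0.985 len 34.4 from hub 0.2
```

View pics/s5.png

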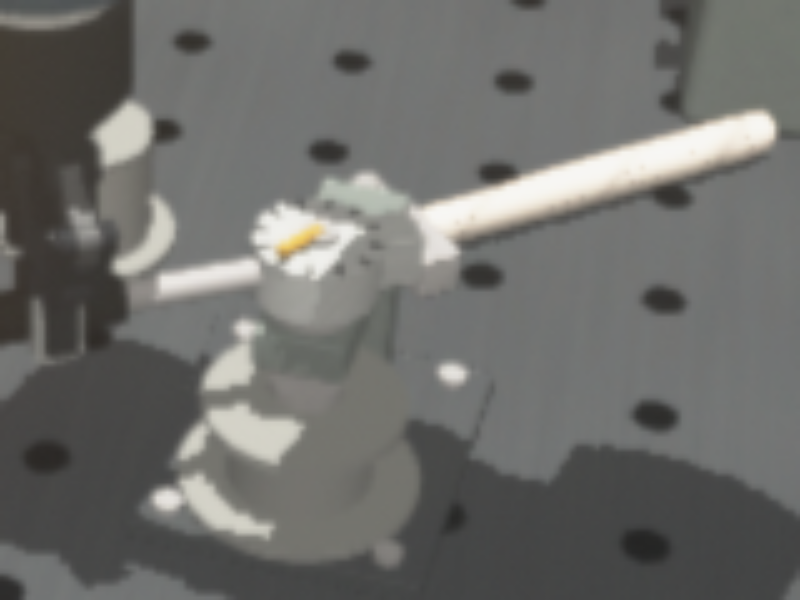

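The pointer hasn't moved (crop (322,226) to (280,249)) while the handle is clearly ahead of it, and the torque now pulls clockwise, so it is past the crest. I'll move a little closer to the notch and then release.

```bash
python3 -m jog '[[15,0.0012,-0.003,0,-0.029],[15,0.0027,-0.0058,0,-0.054],[15,0.0044,-0.0093,0,-0.084],[15,0.0044,-0.0093,0,-0.084]]'
python3 - <<'E'
from h import *; from station import bot
plan(bot,[.025,.05],r=128)
pointer(bot)
E
```

```text
time_s: 7.75
eef_pos: [638.1, -145.2, 128.9]
orientation: [-0.156, 0.695, -0.686, 0.15]
ft_force: [1.7, 3.4, -1.8]
grip_width: 22.9
t 7.75 phi 0.438 r 128.2 z 128.9 handle-from-yaw 0.437 Frad 3.0 Fcw -2.3 Fz -1.8 Tz -0.54 w 22.9 q6 0.81
0.025 [ 0.0011 -0.003 ] -0.025
0.05 [ 0.0024 -0.0059] -0.05
pointer n 30 axis ang 0.96 len 33.3 from hub 0.156
```

```bash
python3 -m jog '[[60,0,0,0,0],[100,0,0,0,0],[100,0,0,0,0],[100,0,0,0,0],[100,0,0,0,0],[100,0,0,0,0]]'
python3 - <<'E'
from h import *; from station import bot
plan(bot,[])
pointer(bot,"pics/s6.png")
E
```

```text
time_s: 8.3
eef_pos: [638.0, -145.0, 129.0]
orientation: [-0.157, 0.694, -0.686, 0.151]
ft_force: [0.4, -0.2, 0.7]
grip_width: 85.7
t 8.30 phi 0.439 r 128.2 z 129.0 handle-from-yaw 0.439 Frad 0.2 Fcw 0.3 Fz 0.7 Tz 0.03 w 85.7 q6 0.81
pointer n 30 axis ang 0.96 len 33.3 from hub 0.156
```

View pics/s6.png

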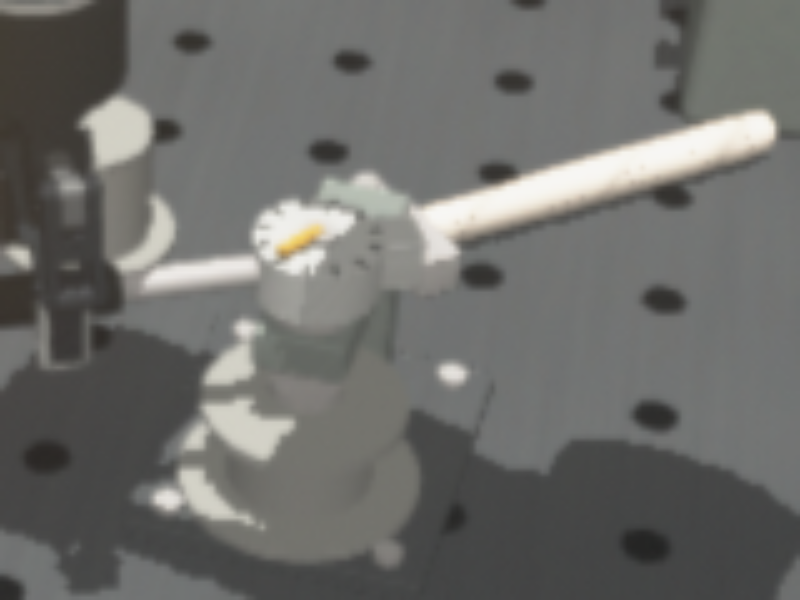

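The grip is released, with no force on the tool. I'll lift straight up and move clear.

```bash
python3 -m jog '[[100,0,0,0.03,0],[100,0,0,0.06,0],[100,0,0,0.1,0],[100,0,0,0.13,0],[100,0,0,0.13,0]]' && python3 -m jog '[[100,-0.1,0.3,0.01,0],[100,-0.1,0.3,0.01,0],[100,-0.1,0.3,0.01,0],[100,-0.1,0.3,0.01,0],[100,-0.1,0.3,0.01,0],[100,-0.1,0.3,0.01,0],[100,-0.1,0.3,0.01,0],[100,-0.1,0.3,0.01,0]]' && python3 -m jog '[[100,-0.1,0.1,0,0],[100,-0.15,0.2,0,0],[100,-0.2,0.3,0,0],[100,-0.2,0.3,0,0],[100,-0.2,0.3,0,0],[100,-0.2,0.3,0,0],[100,-0.2,0.3,0,0],[100,-0.2,0.3,0,0]]'
python3 - <<'E'
from h import *; from station import bot
plan(bot,[])
pointer(bot,"pics/s7.png")
d=bot.snapshot("top"); np.savez("top1.npz",**d); cv2.imwrite("pics/t7.png",d["image"]); cv2.imwrite("pics/t7c.png",cv2.resize(d["image"][150:250,360:500],None,fx=5,fy=5,interpolation=cv2.INTER_CUBIC))
E
```

```text
time_s: 8.77
eef_pos: [640.5, -145.7, 265.9]
orientation: [-0.154, 0.693, -0.687, 0.154]
ft_force: [0.7, -1.2, 0.5]
grip_width: 85.4
time_s: 9.43
eef_pos: [538.8, 157.6, 276.3]
orientation: [-0.155, 0.693, -0.687, 0.155]
ft_force: [1.1, -0.8, 0.0]
grip_width: 85.4
time_s: 10.1
eef_pos: [354.1, 432.0, 276.4]
orientation: [-0.154, 0.693, -0.687, 0.155]
ft_force: [1.8, 1.1, -0.1]
grip_width: 85.3
t 10.10 phi 1.831 r 653.5 z 276.4 handle-from-yaw 0.441 Frad 0.6 Fcw 2.1 Fz -0.1 Tz 0.02 w 85.3 q6 1.90
pointer n 29 axis ang 1.006 len 32.5 from hub 0.094
```

View pics/t7.png

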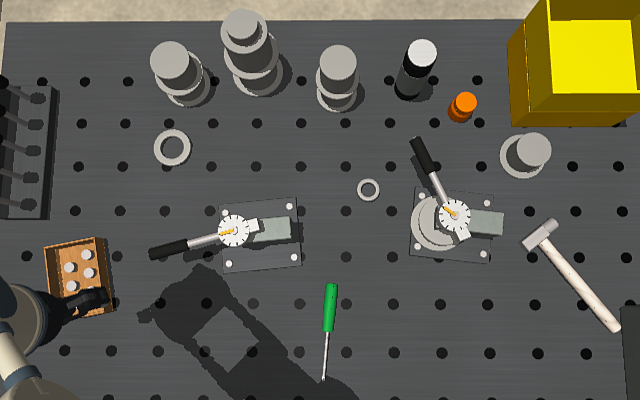

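View pics/t7c.png

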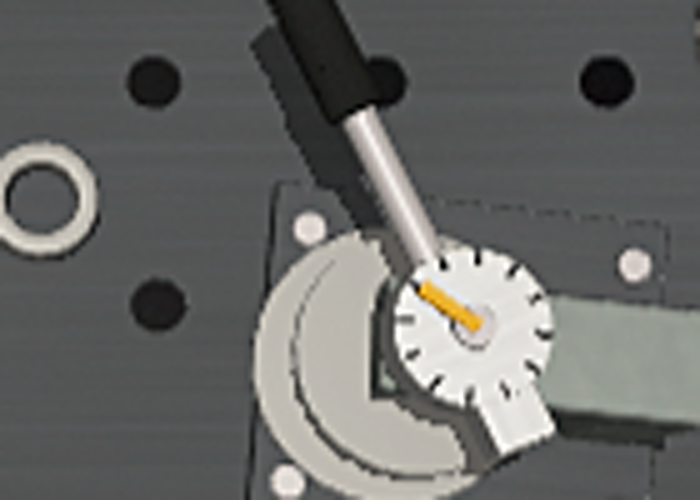

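The top view shows the handle swung to grip (422,155). The pointer, crop (475,325) to (420,287), lies one black mark behind the handle, whose mark is at crop (440,262). The empty clamp's grip is still at (168,250). I'll check the angles numerically.

Run:
```python
from h import *; from station import bot
a=dict(np.load("top0.npz"));b=dict(np.load("top1.npz"))
print("spare grip",blob(a,(140,232,192,268),black)[0],blob(b,(140,232,192,268),black)[0])
g=lambda x,y,z:onz(b,360+(x+.5)/5-.5,150+(y+.5)/5-.5,z)[:2]
def ang(p,q): v=q-p; return np.arctan2(v[1],v[0])
gp=blob(b,(405,130,440,178),black)[0]; G=onz(b,*gp,144)[:2]
P=ang(g(475,325,159),g(422,287,159)); H=ang(onz(b,454.6,215.2,158)[:2],G); print("handle",H,"pointer",P,"lag deg",np.degrees(P-H))
s=bot.observe(); print(s["time_s"],np.abs(s["joint_vel"]).max())
```

```text
spare grip [168.  249.5] [167.9 249.4]
handle 0.41620832860110757 pointer 0.9307431555238419 lag deg 29.48067399516696
10.2 0.09132224561433333
```

```bash
python3 -m jog '[[100,0,0,0,0],[100,0,0,0,0],[100,0,0,0,0]]'
python3 - <<'E'
from station import bot
print(bot.job_done())
E
```

```text
time_s: 10.45
eef_pos: [352.8, 434.0, 276.2]
orientation: [-0.156, 0.693, -0.686, 0.156]
ft_force: [0.4, -0.2, 1.1]
grip_width: 85.6
the job is handed in; nothing more can be done
None
```

The clamp holding the spool is tightened to its first click. I gripped its handle, swung it clockwise about 1.1 rad past the clutch crest, let go and moved clear. I handed the job in at about 10.5 s.

**Last checks:**
- **Click:** in the top view the pointer lags the handle by 29.5°, one black mark, so the clutch clicked once. The handle is at 0.416 rad and the pointer at 0.931 rad.
- **Empty clamp:** its grip moved no more than 0.1 pixel.
- **Contact:** there was no force on the tool after I let go.

**Disagreements:**
- **Pointer angle from the side view:** it scattered by about 0.1 rad, so I used the force change at the crest and the top view instead.
- **Vertical force:** while gripping it briefly reached about 16 N because of a height offset. I corrected it, and it stayed well below the limits.

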